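# Cull the short canister, weigh the two alike by feel, hold up the heavy one

## Task

Three sealed aluminium canisters with black caps stand in the blue tray: first take out the odd, short one and set it down in the white reject tray. The two full-size ones look alike but one is loaded and clearly heavier: lift each a few centimetres clear in turn to feel its weight, always standing a canister you have felt back upright in the blue tray before touching the other, so that the light one ends standing in the blue tray and you finish still holding the heavy one, upright and still, about a hand's breadth (10 cm) above the middle of the round green pad; do not let go of it at the end. Do not drop any canister, tip a full-size one over, or shift the glassware and bottles around.

Things in the scene. Friction and masses are not known exactly. Their poses are not given: they have to be found in the camera images.
- can_a_mid (a point): centre (half-way up) of one full-size canister: upright round aluminium body 42 mm in diameter, black ribbed cap 43 mm in diameter over the top 16 mm, 76 mm high in all, z axis up along it; it stands in the blue tray with this point 38 mm above the tray floor. Looks the same as the other; one of the two weighs 0.14 to 0.22 kg and the other 0.5 to 0.8 kg, and which is which changes from run to run. Contents may rattle a little
- can_b_mid (a point): centre (half-way up) of the other full-size canister, of the same size and look as the first (42 mm diameter, 76 mm high, z axis up)
- can_short_mid (a point): centre (half-way up) of the odd, short canister: same diameter (42 mm, cap 43 mm) but only 46 mm high, 0.1 to 0.15 kg; z axis up. The three stand in a row in the blue tray, in any order, about 80 mm apart
- batch_tray: fixed shallow blue tray, 120 mm (its x) by 260 mm (its y), walls 4 mm thick and 12 mm high, inner floor 4 mm above the worktop; origin at the centre of its underside; small steel handles at its two short ends
- reject_tray: fixed white reject tray, 92 mm (x) by 124 mm (y), walls 4 mm thick and 18 mm high, inner floor 4 mm above the worktop; origin at the centre of its underside; its place and that of the pad may be exchanged
- pad: fixed round green pad, 90 mm in diameter and 3 mm thick, lying on the worktop with a white dot at its centre; origin at the centre of its underside
- small_beaker_mid (a point): centre of a small clear glass beaker (47 mm diameter, 56 mm high) standing behind the blue tray; a bystander to leave alone
- vial_mid (a point): centre of a clear vial with a black cap (25 mm diameter, 58 mm high) standing behind the blue tray; a bystander to leave alone
- squeeze_bottle_mid (a point): centre of a milky white squeeze bottle (73 mm diameter, 188 mm high) standing behind the blue tray; a bystander to leave alone

How it is judged (in metres and radians):
On the way, in this order (a step that is already met when the one before it is completed fails the run):
1. the short canister lies or stands in the white reject tray, let go (x of can_short_mid in the frame of reject_tray between -0.044 and 0.044 m and y of can_short_mid in the frame of reject_tray between -0.06 and 0.06 m and height (world z) of can_short_mid below 0.045 m and contact force between can_short and reject_tray above 0.3 N and contact force between the fingers and can_short below 0.05 N and linear speed of can_short below 0.05 m/s), for 0.2 s.
2. the lighter full-size canister has been lifted at least 2 cm clear while the heavier one stands in the blue tray (((height (world z) of can_a_mid above 0.065 m and contact force between the fingers and can_a above 1 N and contact force between can_a and batch_tray below 0.05 N and x of can_b_mid in the frame of batch_tray between -0.058 and 0.058 m and y of can_b_mid in the frame of batch_tray between -0.128 and 0.128 m and height (world z) of can_b_mid below 0.05 m and angle between can_b_mid's own z axis and vertical below 0.1 rad and contact force between can_b and batch_tray above 0.8 N and contact force between the fingers and can_b below 0.05 N and contact force between can_b and batch_tray above 3.5 N) or (height (world z) of can_b_mid above 0.065 m and contact force between the fingers and can_b above 1 N and contact force between can_b and batch_tray below 0.05 N and x of can_a_mid in the frame of batch_tray between -0.058 and 0.058 m and y of can_a_mid in the frame of batch_tray between -0.128 and 0.128 m and height (world z) of can_a_mid below 0.05 m and angle between can_a_mid's own z axis and vertical below 0.1 rad and contact force between can_a and batch_tray above 0.8 N and contact force between the fingers and can_a below 0.05 N and contact force between can_a and batch_tray above 3.5 N))), for 0.2 s.
At the end, for the whole second after the job is handed in: Heavy canister in the grip, still, upright within 0.2 rad, centre within 40 mm of the pad centre in plan and 0.09 to 0.25 m above the worktop, touching no pad or tray; the light one stands upright (0.1 rad) in the blue tray, the short one is in the white tray, both untouched and at rest (all of step 1 and ((horizontal distance between can_a_mid and pad below 0.04 m and height (world z) of can_a_mid between 0.09 and 0.25 m and angle between can_a_mid's own z axis and vertical below 0.2 rad and contact force between the fingers and can_a above 1 N and contact force between can_a and pad below 0.05 N and contact force between can_a and reject_tray below 0.05 N and linear speed of each of can_a, can_b below 0.05 m/s and x of can_b_mid in the frame of batch_tray between -0.058 and 0.058 m and y of can_b_mid in the frame of batch_tray between -0.128 and 0.128 m and height (world z) of can_b_mid below 0.05 m and angle between can_b_mid's own z axis and vertical below 0.1 rad and contact force between can_b and batch_tray between 0.8 and 3.5 N and contact force between the fingers and can_b below 0.05 N) or (horizontal distance between can_b_mid and pad below 0.04 m and height (world z) of can_b_mid between 0.09 and 0.25 m and angle between can_b_mid's own z axis and vertical below 0.2 rad and contact force between the fingers and can_b above 1 N and contact force between can_b and pad below 0.05 N and contact force between can_b and reject_tray below 0.05 N and linear speed of each of can_b, can_a below 0.05 m/s and x of can_a_mid in the frame of batch_tray between -0.058 and 0.058 m and y of can_a_mid in the frame of batch_tray between -0.128 and 0.128 m and height (world z) of can_a_mid below 0.05 m and angle between can_a_mid's own z axis and vertical below 0.1 rad and contact force between can_a and batch_tray between 0.8 and 3.5 N and contact force between the fingers and can_a below 0.05 N))); the arm keeps its last pose, push and grip.
It fails at once if a full-size canister is tipped over (angle between any of can_a_mid, can_b_mid's own z axis and vertical above 0.8 rad).
It fails at once if a canister is dropped from more than 3 cm ((height (world z) of can_a_mid above 0.075 m and contact force between the fingers and can_a below 0.01 N) or (height (world z) of can_b_mid above 0.075 m and contact force between the fingers and can_b below 0.01 N) or (height (world z) of can_short_mid above 0.06 m and contact force between the fingers and can_short below 0.01 N)).
It fails at once if the beaker, vial or squeeze bottle is moved by more than 2 cm (distance of any of small_beaker_mid, vial_mid, squeeze_bottle_mid from where it was at the start of the episode above 0.02 m).
It also fails if it takes over 67 s, if anything falls off the work surface, if the arm or the gripper's body presses on something with over 40 N, if the wrist force passes 120 N, or if a joint passes its speed limit or range.

## Robot

A 6-joint arm with a two-finger parallel gripper is mounted at the origin on a cart in front of the work surface, level with it; the furniture and walls round the work are solid. World frame = base frame: x ahead of the robot, y to its left, z up, the work surface at z = 0. Lengths are in mm, angles in rad, forces in N, time in s.
With the tool pointing down it reaches from about 250 to 775 mm from the base axis. Payload 8.9 kg.
Tool frame: the origin (TCP) lies at the very end of the fingers, on their centre line; the grasp point (between the pads) lies 19 mm behind it; z points along the fingers, x is the direction in which the jaws open and shut, and the axes are right-handed (so a half turn about z gives the same grasp; the last joint's range is limited). The gripper opens to 85 mm and grips with 20 to 120 N. Pads are 22 mm wide; open, the fingers measure 114 mm over their backs; the gripper's body (76 mm by 85 mm) begins 54 mm behind the grasp point. The pads swing forward as they close: fully open they stand 13 mm farther back than shut.
Start: joints at [1.029, 0.291, -0.153, 1.127, 0, 1.431], TCP at [205.792, 482.984, 209.405] pointing down, gripper open.
Joint ranges: [-2.52, 2.52], [-0.91, 1.74], [-1.3, 1.37], [-1.96, 2.02], [-1.52, 1.47], [-3.14, 3.14]. Speed limits (rad/s): [2.22, 2.22, 2.79, 3.14, 3.14, 3.14].

## Interface

Orientations are given as a unit quaternion [x, y, z, w].
In Python, from rig import bot gives the robot as it stands.
- The arm moves only by the tool apply_moves, never from a script. Its argument "increments" is one flat list of numbers, 7 for each row, row after row: the turn, a rotation vector about the world's x, y, z in rad, then the shift along the world's x, y, z in mm, then the finger opening in mm, from 0 to 85.4. A call has 1 to 8 rows; each row shifts and turns the pose as measured when the row begins; what a row does not reach is not made up. A row lasts 1/8 s, in which the tool goes at most 62.5 mm and 10.7 degrees, less where a joint would pass 70% of its speed; a pose out of reach is approached as far as the arm can. A call is refused whole if a number of a shift passes 62.5 or a number of a turn 0.188, either way. A call with a gripper value outside its range is refused whole. The fingers move at their own pace and stop on an object; the grip force is fixed at half the most. Time passes only in rows, so rows that do not move let the fingers close. It gives the time, the measured TCP pose, the force and the opening at its end, in the units of the state.
- bot.sense(): the state, without advancing time (a new reading comes with each control period).
- bot.camera(name): name is "scene" or "top" or "wrist"; returns a dict with "pixels" (420x560x3 uint8, blue, green, red), "mtx" (3x3 intrinsics, pixels), "origin" and "orientation" of the camera in the world. Camera axes: x right, y down, z forward; pixel columns grow to the right and rows downward; lengths in mm; the calibration is good to about 2 mm. The wrist camera is an equidistant fisheye: a pixel r from the principal point sees the ray r / f radians off the axis. A picture is of the moment at which its call begins. There is no depth.
- bot.close_job(): hands the job in, once; it reports no verdict.
Trained networks look in the newest picture that a camera, given by its name, has taken for a name from the list of things; names that differ only in an ending like _2 or _b are one class to them, and where a whole thing is asked for, a point or a joint stands for the part that bears it (a point fixed in the world has none). Each returns a list of dicts, best first, with "confidence" (0 to 1); they miss things now and then, are a little off and sometimes report something else, mostly with a low value. They report only what shows in the picture. A call takes as long as a camera call.
- bot.recognise(query, camera): "rect" ([left, top, right, bottom] in pixels, round what is visible of it).
- bot.landmark_of(query, camera): "centre" ([column, row] in pixels: a listed point, or the origin of a listed thing).
The state is a dict: "t": time; "joints": joint angles; "qvel": joint speeds; "effort": joint torques, N m; "eef_pos": TCP position; "tool_rot": TCP orientation; "wrist_force": force on the tool from outside, world axes, zero at the start; "torque": the same for the moment, N m; "width": finger opening in mm.
Only numpy, scipy, OpenCV 4.12 (cv2) and the standard library are available. Lean on these libraries where they do the work, as an engineer would, in place of code of your own. Each camera call takes 0.05 s, during which the arm holds its last target.

## Working session

There is one attempt and no reset: what is moved stays moved. The work goes in short steps, Python scripts to look and compute and a tool call to move; the robot and the scene stay as the last step left them, time stands still between calls to the robot, and variables do not carry over. Pictures are saved under pics/ and viewed, and the job is handed in when it is done.

Besides the shell and the picture viewer there is one more tool, called by a JSON object that holds its "method" and its "body", one argument or row to a line. apply_moves: Moves the arm, as the interface text tells. Its arguments: {"type":"object","properties":{"increments":{"type":"array","items":{"type":"number"}}},"required":["increments"]}

```bash
mkdir -p pics; ls
cat > h.py <<'E'
import numpy as np, cv2
from scipy.spatial.transform import Rotation as R
from rig import bot
def ray(c,px):
    K=np.array(c["mtx"]);d=np.array([(px[0]-K[0,2])/K[0,0],(px[1]-K[1,2])/K[1,1],1.])
    return R.from_quat(c["orientation"]).apply(d)
def onz(c,px,z):
    d=ray(c,px);o=np.array(c["origin"]);return o+d*(z-o[2])/d[2]
def tri(c1,p1,c2,p2):
    A=0;b=0;o=[]
    for c,p in((c1,p1),(c2,p2)):
        d=ray(c,p);d/=np.linalg.norm(d);M=np.eye(3)-np.outer(d,d);A=A+M;b=b+M@np.array(c["origin"])
    return np.linalg.solve(A,b)
E
python3 - <<'E'
from h import *
cs={n:bot.camera(n) for n in("scene","top")}
for n in cs:
    cv2.imwrite(f"pics/{n}0.png",cs[n]["pixels"]); print(n,cs[n]["origin"],cs[n]["orientation"],np.array(cs[n]["mtx"]).tolist())
Z=dict(can_a_mid=42,can_short_mid=27,batch_tray=0,reject_tray=0,pad=0,small_beaker_mid=28,vial_mid=29,squeeze_bottle_mid=94)
for q in Z:
    for n in cs:
        for r in bot.landmark_of(q,n)[:4]:
            print(q,n,np.round(r["centre"],1),round(r["confidence"],2),np.round(onz(cs[n],r["centre"],Z[q]),1))
print(bot.sense())
E
```

```text
pics
scene [-141.43454407 -401.07521824 1022.43109733] [ 0.81916703 -0.44721717  0.1713553  -0.31559395] [[443.33218077885476, 0.0, 276.18878934154725], [0.0, 443.33218077885476, 210.44124700954308], [0.0, 0.0, 1.0]]
top [ 520.30239409   85.02937544 1125.04017157] [ 0.70936995 -0.70466025  0.01145535 -0.01081564] [[473.5820156327844, 0.0, 280.3916367804814], [0.0, 473.5820156327844, 208.60555525438704], [0.0, 0.0, 1.0]]
can_a_mid scene [221.4 221.8] 0.59 [478.7 189.8  42. ]
can_a_mid top [229.4 242. ] 0.78 [477.4 200.1  42. ]
can_a_mid top [203.7 149.7] 0.16 [688.6 261.2  42. ]
can_short_mid scene [180.5 197.8] 0.61 [497.7 365.8  27. ]
can_short_mid top [161.  232.3] 0.61 [498.2 360.2  27. ]
batch_tray scene [200.5 219.5] 0.94 [478.2 274.4   0. ]
batch_tray top [193.6 235.4] 0.51 [490.8 289.6   0. ]
reject_tray scene [276.9 274.1] 0.82 [436.9 -29.2   0. ]
reject_tray top [329.3 260.9] 0.94 [432.6 -32.5   0. ]
pad scene [364.1 289.8] 0.65 [ 520.8 -252.5    0. ]
pad scene [182.8 197.4] 0.43 [520.4 381.6   0. ]
pad top [423.3 223.8] 0.88 [ 521.9 -255.5    0. ]
small_beaker_mid scene [27
[... 421 characters left out ...]
149.9] 0.67 [680.1 245.3  94. ]
{'t': 0.9, 'joints': array([ 1.02869088e+00,  2.90686545e-01, -1.53393391e-01,  1.12673434e+00,
       -3.27652400e-05,  1.43147175e+00]), 'qvel': array([ 0.0019809 , -0.00046992, -0.0006688 , -0.00091759,  0.00109382,
        0.00144404]), 'effort': array([ 2.16475572e-03, -5.37011468e+01,  3.31643236e+01,  1.39636777e-03,
        1.55476419e-04, -5.35675355e-06]), 'eef_pos': array([205.80025747, 482.9666701 , 209.41457151]), 'tool_rot': array([ 8.34259606e-01,  5.51371844e-01, -1.05522664e-06,  1.86503512e-05]), 'wrist_force': array([ 0.2420937 , -1.08009987, -0.18519022]), 'torque': array([-0.02403651,  0.00376827,  0.05025618]), 'width': 85.54424376284953}
```

View pics/scene0.png

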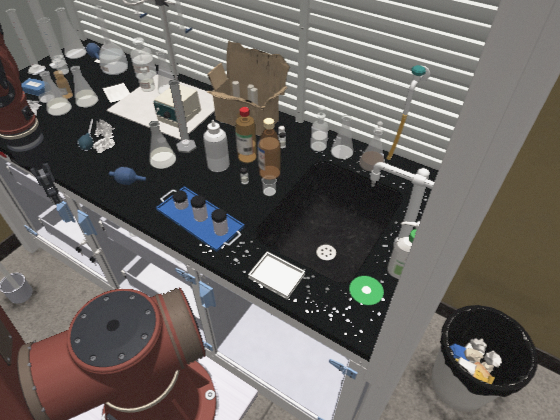

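View pics/top0.png

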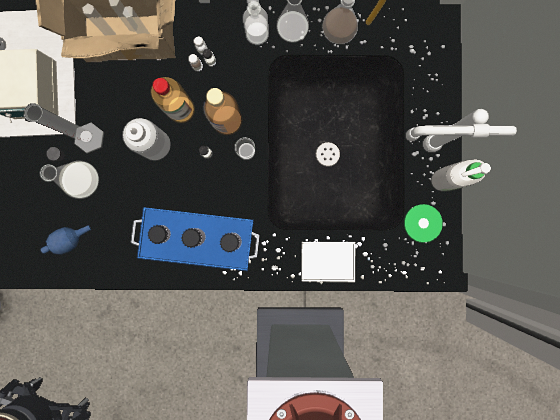

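Run:
```python
import cv2
a=cv2.imread("pics/top0.png")[190:280,130:260];b=cv2.imread("pics/scene0.png")[160:280,140:270]
cv2.imwrite("pics/t0z.png",cv2.resize(a,None,fx=6,fy=6,interpolation=2));cv2.imwrite("pics/s0z.png",cv2.resize(b,None,fx=5,fy=5,interpolation=2))
```

```text
(no output)
```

View pics/t0z.png

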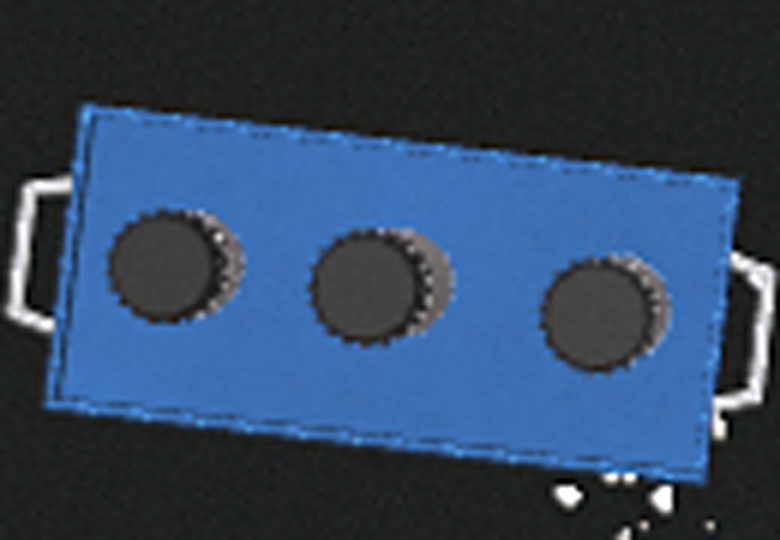

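View pics/s0z.png

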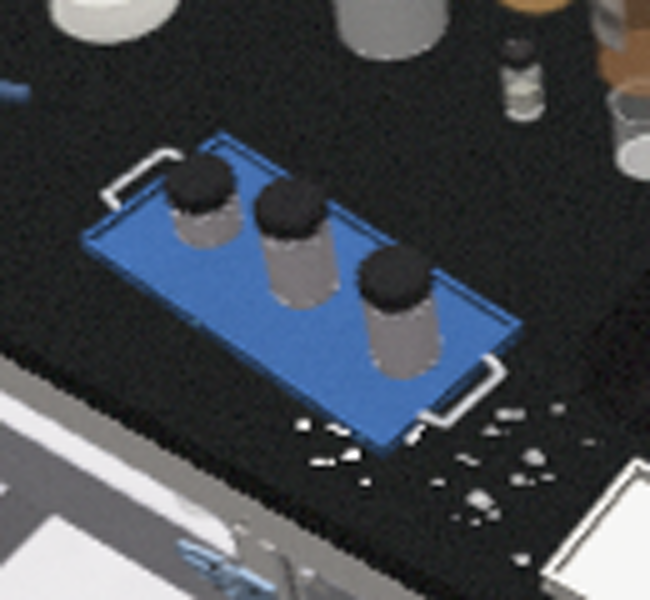

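The short canister is the leftmost one in the top view, with its cap at about (157,234). The full-size caps are at about (191,238) and (229,242). White tray and pad are clear. Next I refine the positions.

```bash
cat >> h.py <<'E'
def blobs(c,lo,hi,amin=30,roi=None):
    hsv=cv2.cvtColor(c["pixels"],cv2.COLOR_BGR2HSV);m=cv2.inRange(hsv,lo,hi)
    m=cv2.morphologyEx(m,cv2.MORPH_CLOSE,np.ones((3,3)))
    return [x for x in cv2.findContours(m,cv2.RETR_EXTERNAL,cv2.CHAIN_APPROX_NONE)[0] if cv2.contourArea(x)>amin]
E
python3 - <<'E'
from h import *
c=bot.camera("top")
for n,p,z in(("short",(157,234.5),50),("mid",(191,237.8),80),("right",(229.5,242.5),80)): print(n,np.round(onz(c,p,z),1))
for name,lo,hi,z in(("blue",(100,120,80),(125,255,255),12),("green",(45,100,80),(80,255,255),3)):
    for k in blobs(c,lo,hi,300):
        r=cv2.minAreaRect(k); print(name,r,np.round(onz(c,r[0],z),1),[np.round(onz(c,q,z)[:2]) for q in cv2.boxPoints(r)])
roi=c["pixels"][236:286,298:360]
m=(roi.min(2)>180).astype(np.uint8);n,l,s,_=cv2.connectedComponentsWithStats(m);i=1+s[1:,4].argmax()
r=cv2.minAreaRect(np.argwhere(l==i)[:,::-1].astype(np.float32));b=cv2.boxPoints(r)+[298,236];print("white",r,[np.round(onz(c,q,16)[:2]) for q in b],np.round(onz(c,b.mean(0),14)))
E
```

```text
short [493.6 363.5  50. ]
mid [487.6 280.7  80. ]
right [477.8 195.8  80. ]
blue ((194.79251098632812, 238.69056701660156), (111.3608169555664, 51.72046661376953), 6.519801616668701) [483.4 284.5  12. ] [array([437., 420.]), array([558., 409.]), array([530., 148.]), array([409., 161.])]
green ((423.25006103515625, 222.75003051757812), (38.18376159667969, 37.47665786743164), 45.0) [ 524.4 -254.5    3. ] [array([ 525., -191.]), array([ 588., -254.]), array([ 524., -318.]), array([ 461., -255.])]
white ((31.855480194091797, 24.902055740356445), (57.07197952270508, 42.82249069213867), 2.12109637260437) [array([386.,  36.]), array([486.,  33.]), array([ 482., -101.]), array([382., -97.])] [434. -32.  14.]
```

{"method": "apply_moves", "body": {
  "increments": [0,0,0.136,50,-20,0,60,0,0,0.136,50,-20,0,60,0,0,0,50,-20,0,60,0,0,0,50,-20,0,60]
}}

```text
t: 1.45
eef_pos: [408.0, 402.4, 209.9]
tool_rot: [0.746, 0.665, 0.001, -0.001]
wrist_force: [0.6, 1.1, 0.4]
width: 60.3
```

{"method": "apply_moves", "body": {
  "increments": [0,0,0,44,-20,-20,60,0,0,0,43,-20,-20,60,0,0,0,0,0,0,60,0,0,0,0,0,0,60]
}}

```text
t: 1.95
eef_pos: [501.3, 359.0, 168.5]
tool_rot: [0.748, 0.664, 0.001, -0.0]
wrist_force: [-0.2, -0.9, 0.4]
width: 60.2
```

```bash
cat >> h.py <<'E'
def wray(c,px):
    K=np.array(c["mtx"]);x=(px[0]-K[0,2])/K[0,0];y=(px[1]-K[1,2])/K[1,1];t=np.hypot(x,y)
    s=np.sin(t)/t if t>1e-9 else 1
    return R.from_quat(c["orientation"]).apply([x*s,y*s,np.cos(t)])
def wonz(c,px,z):
    d=wray(c,px);o=np.array(c["origin"]);return o+d*(z-o[2])/d[2]
def wproj(c,P):
    v=R.from_quat(c["orientation"]).inv().apply(np.array(P)-np.array(c["origin"]));K=np.array(c["mtx"])
    t=np.arctan2(np.hypot(v[0],v[1]),v[2]);a=np.arctan2(v[1],v[0]);return K[0,2]+K[0,0]*t*np.cos(a),K[1,2]+K[1,1]*t*np.sin(a)
E
python3 - <<'E'
from h import *
w=bot.camera("wrist");s=bot.sense();print(s["eef_pos"],s["wrist_force"],w["origin"])
im=w["pixels"].copy()
for p,h,col in(((495,362),50,(0,0,255)),((487,281),80,(0,255,0)),((478,197),80,(255,0,255))):
    for a in np.linspace(0,6.28,40):
        q=wproj(w,(p[0]+21.5*np.cos(a),p[1]+21.5*np.sin(a),h));cv2.circle(im,(int(q[0]),int(q[1])),1,col,-1)
cv2.imwrite("pics/w1.png",im)
for q,z in(("can_short_mid",27),("can_a_mid",42)):
    for r in bot.landmark_of(q,"wrist"): print(q,r["centre"],r["confidence"],np.round(wonz(w,r["centre"],z),1))
E
```

```text
[501.11312626 359.05028679 168.49310281] [-0.11205476 -0.59734762 -0.33279032] [421.20410393 367.02282119 331.34980831]
can_short_mid [287.1, 186.1] 0.55 [490.2 365.6  27. ]
can_a_mid [115.6, 199.7] 0.95 [477.2 193.6  42. ]
```

View pics/w1.png

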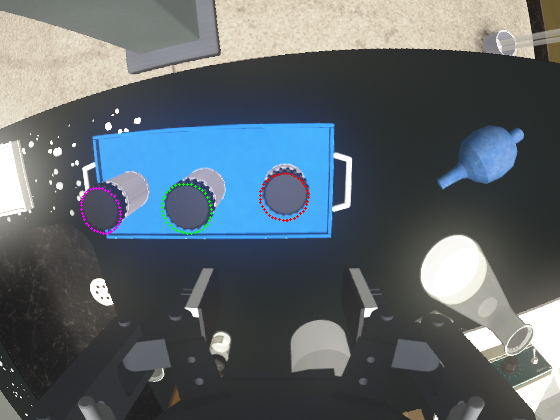

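The cap outlines match to 2–3 mm, and the short can is at about (492.5, 363). Descending.

{"method": "apply_moves", "body": {
  "increments": [0,0,0,-8.5,4,0,60,0,0,0,0,0,-50,60,0,0,0,0,0,-50,60,0,0,0,0,0,0,60]
}}

```text
t: 2.6
eef_pos: [489.1, 367.5, 70.2]
tool_rot: [0.746, 0.666, 0.004, -0.0]
wrist_force: [0.0, 0.8, 0.4]
width: 59.8
```

Run:
```python
from h import *
w=bot.camera("wrist");s=bot.sense();print(s["eef_pos"],s["wrist_force"])
cv2.imwrite("pics/w2.png",w["pixels"])
```

```text
[490.82432755 368.44458726  72.62581685] [ 0.27578187 -0.23554769  0.63945793]
```

View pics/w2.png

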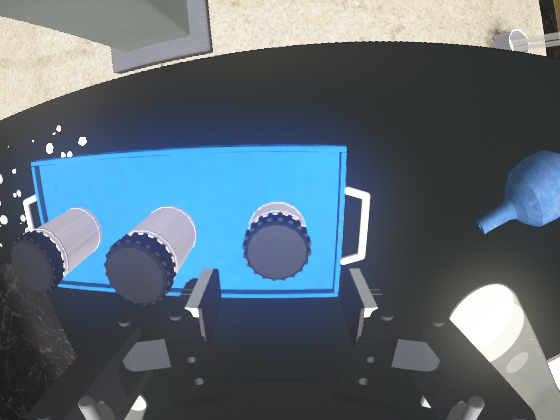

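{"method": "apply_moves", "body": {
  "increments": [0,0,0,1.5,-5.5,0,60,0,0,0,0,0,-25,60,0,0,0,0,0,-20,60,0,0,0,0,0,0,60]
}}

```text
t: 3.15
eef_pos: [497.6, 365.7, 36.4]
tool_rot: [0.746, 0.666, 0.013, 0.002]
wrist_force: [-0.3, -0.0, 0.1]
width: 60.2
```

{"method": "apply_moves", "body": {
  "increments": [0,0,0,0,0,0,60,0,0,0,0,0,0,60]
}}

```text
t: 3.4
eef_pos: [499.5, 366.5, 39.8]
tool_rot: [0.746, 0.666, 0.015, 0.002]
wrist_force: [0.7, 0.6, -0.1]
width: 60.1
```

```bash
cat >> h.py <<'E'
def st():
    s=bot.sense();r=R.from_quat(s["tool_rot"]);m=r.as_matrix()
    print("t",round(s["t"],2),"pos",np.round(s["eef_pos"],1),"yaw",round(np.degrees(np.arctan2(m[1,0],m[0,0])),1),"z",np.round(m[:,2],3),"F",np.round(s["wrist_force"],2),"w",round(s["width"],1),"qd",np.round(np.abs(s["qvel"]).max(),3))
    z=m[:,2];print("level turn",np.round(np.cross(z,[0,0,-1]),3))
E
python3 -c "
from h import *
st()"
```

```text
t 3.4 pos [499.5 366.5  39.8] yaw 83.6 z [ 0.025  0.016 -1.   ] F [ 0.69  0.63 -0.14] w 60.1 qd 0.013
level turn [-0.016  0.025  0.   ]
```

{"method": "apply_moves", "body": {
  "increments": [-0.016,0.025,0,-7,-3.5,-8,60,0,0,0,0,0,0,60]
}}

```text
t: 3.65
eef_pos: [492.5, 363.0, 32.4]
tool_rot: [0.746, 0.666, -0.0, -0.0]
wrist_force: [0.2, 0.2, -0.4]
width: 59.7
```

```bash
python3 -c "
from h import *
st()"
```

```text
t 3.65 pos [492.5 363.   32.4] yaw 83.6 z [-0. -0. -1.] F [ 0.18  0.19 -0.41] w 59.7 qd 0.018
level turn [ 0. -0.  0.]
```

{"method": "apply_moves", "body": {
  "increments": [0,0,0,0,0,-12,60,0,0,0,0,0,-10,60,0,0,0,0,0,0,60]
}}

```text
t: 4.03
eef_pos: [492.1, 362.8, 8.2]
tool_rot: [0.746, 0.666, -0.001, -0.0]
wrist_force: [0.1, 0.2, 0.0]
width: 60.2
```

```bash
python3 -c "
from h import *
st()
w=bot.camera('wrist');cv2.imwrite('pics/w3.png',w['pixels'])"
```

```text
t 4.03 pos [492.1 362.8   8.2] yaw 83.6 z [-0.001 -0.001 -1.   ] F [0.09 0.22 0.  ] w 60.2 qd 0.005
level turn [ 0.001 -0.001  0.   ]
```

View pics/w3.png

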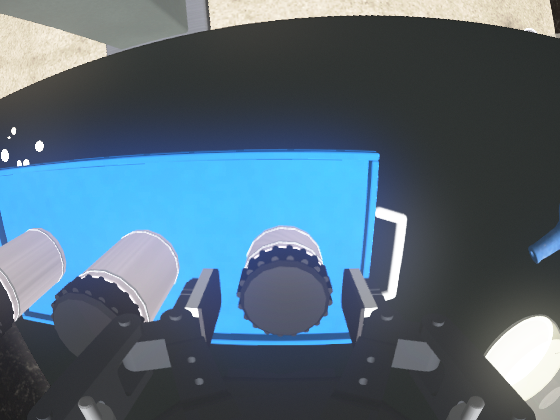

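The cap is centred between the pads, at about (285,290). Closing.

{"method": "apply_moves", "body": {
  "increments": [0,0,0,0,0,0,30,0,0,0,0,0,0,30,0,0,0,0,0,0,30,0,0,0,0,0,0,30]
}}

```text
t: 4.58
eef_pos: [492.7, 363.3, 9.3]
tool_rot: [0.746, 0.666, 0.0, -0.0]
wrist_force: [0.6, -0.4, -1.3]
width: 38.6
```

```bash
python3 -c "
from h import *
st()"
```

```text
t 4.58 pos [492.7 363.3   9.3] yaw 83.6 z [-0.  0. -1.] F [ 0.64 -0.42 -1.34] w 38.6 qd 0.002
level turn [-0. -0. -0.]
```

```bash
python3 -c "
from h import *
st()
w=bot.camera('wrist');cv2.imwrite('pics/w4.png',cv2.resize(w['pixels'][200:400,150:420],None,fx=2.8,fy=2.8))"
```

```text
t 4.58 pos [492.7 363.3   9.3] yaw 83.6 z [-0.  0. -1.] F [ 0.64 -0.42 -1.34] w 38.6 qd 0.002
level turn [-0. -0. -0.]
```

View pics/w4.png

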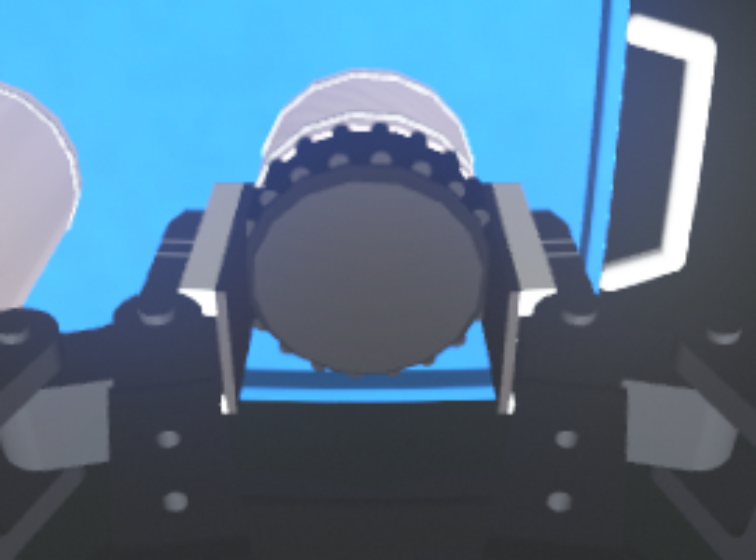

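{"method": "apply_moves", "body": {
  "increments": [0,0,0,0,0,15,30,0,0,0,0,0,30,30,0,0,0,0,0,40,30,0,0,0,0,0,40,30,0,0,0,0,0,0,30]
}}

```text
t: 5.25
eef_pos: [492.4, 363.1, 141.8]
tool_rot: [0.746, 0.666, 0.001, 0.0]
wrist_force: [0.6, -0.0, -2.0]
width: 38.9
```

```bash
python3 -c "
from h import *
st()"
```

```text
t 5.25 pos [492.4 363.1 141.8] yaw 83.6 z [ 0.001  0.001 -1.   ] F [ 0.57 -0.03 -1.98] w 38.9 qd 0.045
level turn [-0.001  0.001  0.   ]
```

{"method": "apply_moves", "body": {
  "increments": [0,0,0,-5,-30,0,30,0,0,0,-7,-50,0,30,0,0,0,-7,-50,0,30,0,0,0,-7,-50,0,30,0,0,0,-7,-50,0,30,0,0,0,-7,-50,0,30,0,0,0,-6,-40,0,30,0,0,0,0,0,0,30]
}}

```text
t: 6.25
eef_pos: [441.3, 34.2, 140.7]
tool_rot: [0.745, 0.667, 0.0, -0.0]
wrist_force: [1.1, -0.1, -0.6]
width: 38.4
```

```bash
python3 -c "
from h import *
st()"
```

```text
t 6.25 pos [441.3  34.2 140.7] yaw 83.7 z [ 0.     0.001 -1.   ] F [ 1.06 -0.09 -0.64] w 38.4 qd 0.023
level turn [-0.001  0.     0.   ]
```

{"method": "apply_moves", "body": {
  "increments": [0,0,0,-4,-35,0,30,0,0,0,-3,-31,0,30,0,0,0,0,0,0,30,0,0,0,0,0,0,30]
}}

```text
t: 6.75
eef_pos: [433.6, -31.2, 140.1]
tool_rot: [0.745, 0.667, 0.001, -0.001]
wrist_force: [-0.1, 0.0, -1.2]
width: 38.8
```

```bash
python3 -c "
from h import *
st()
w=bot.camera('wrist');cv2.imwrite('pics/w5.png',w['pixels'])
w=bot.camera('scene');cv2.imwrite('pics/s5.png',cv2.resize(w['pixels'][150:360,140:420],None,fx=2.8,fy=2.8))"
```

```text
t 6.75 pos [433.6 -31.2 140.1] yaw 83.7 z [-0.001  0.003 -1.   ] F [-0.14  0.05 -1.17] w 38.8 qd 0.002
level turn [-0.003 -0.001 -0.   ]
```

View pics/w5.png

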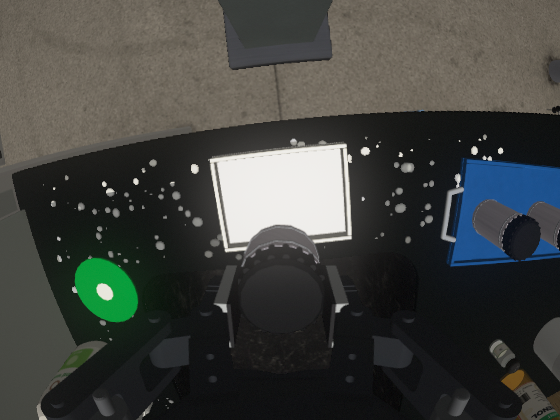

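View pics/s5.png

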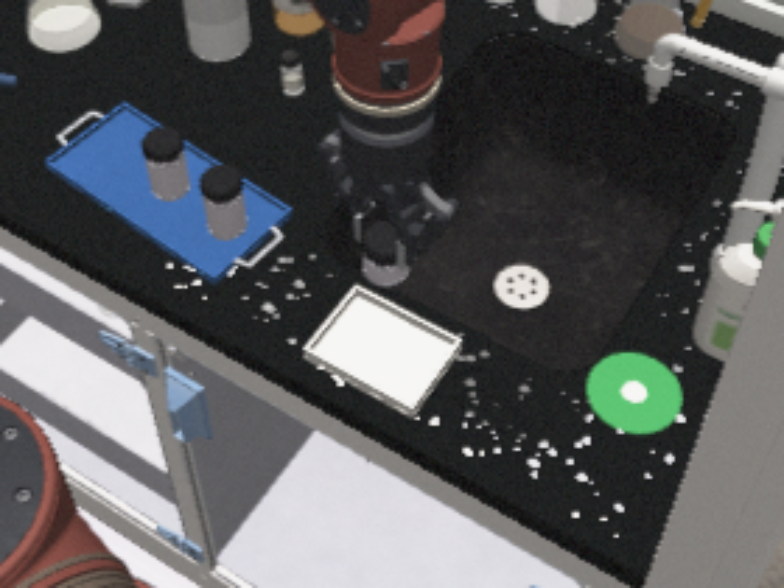

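The short canister is held upright. I'll cross-check the tray and pad centres with the wrist view: tray at about (282,198), pad dot at (105,292).

```bash
python3 -c "
from h import *
w=bot.camera('wrist')
for p,z in(((212,160),20),((346,145),20),((351,240),20),((105,292),3)): print(np.round(wonz(w,p,z),1))
for r in bot.landmark_of('reject_tray','wrist'): print(r,wonz(w,r['centre'],0))
"
```

```text
[386.1 -88.1  20. ]
[385.8  31.   20. ]
[476.   30.8  20. ]
[ 522.1 -254.1    3. ]
{'centre': [286.1, 192.5], 'confidence': 0.82} [428.15482979 -26.20109282   0.        ]
```

{"method": "apply_moves", "body": {
  "increments": [0,0,0,-2.5,1,-30,30,0,0,0,0,0,-35,30,0,0,0,0,0,-25,30,0,0,0,0,0,-10,30,0,0,0,0,0,0,30]
}}

```text
t: 7.58
eef_pos: [432.6, -27.9, 38.6]
tool_rot: [0.743, 0.669, 0.002, 0.0]
wrist_force: [0.9, 0.5, -0.6]
width: 38.6
```

```bash
python3 -c "
from h import *
st()"
```

```text
t 7.58 pos [432.6 -27.9  38.6] yaw 84.0 z [ 0.003  0.002 -1.   ] F [ 0.93  0.46 -0.58] w 38.6 qd 0.008
level turn [-0.002  0.003  0.   ]
```

{"method": "apply_moves", "body": {
  "increments": [-0.002,0.003,0,-1,-1,-14,30,0,0,0,0,0,-10,30,0,0,0,0,0,-3,30,0,0,0,0,0,0,30]
}}

```text
t: 8.07
eef_pos: [433.2, -29.2, 11.3]
tool_rot: [0.743, 0.669, 0.0, 0.001]
wrist_force: [-0.3, 0.2, -1.0]
width: 38.5
```

```bash
python3 -c "
from h import *
st()"
```

```text
t 8.07 pos [433.2 -29.2  11.3] yaw 84.0 z [ 0.002 -0.001 -1.   ] F [-0.34  0.23 -1.01] w 38.5 qd 0.002
level turn [0.001 0.002 0.   ]
```

{"method": "apply_moves", "body": {
  "increments": [0,0,0,0,0,-1.5,30,0,0,0,0,0,0,60,0,0,0,0,0,0,60,0,0,0,0,0,0,60]
}}

```text
t: 8.57
eef_pos: [434.1, -29.5, 10.5]
tool_rot: [0.743, 0.669, 0.001, 0.002]
wrist_force: [0.7, -0.5, -0.8]
width: 60.1
```

```bash
python3 -c "
from h import *
st()
w=bot.camera('wrist');cv2.imwrite('pics/w6.png',w['pixels'])"
```

```text
t 8.57 pos [434.1 -29.5  10.5] yaw 84.0 z [ 0.004 -0.001 -1.   ] F [ 0.68 -0.48 -0.76] w 60.1 qd 0.002
level turn [0.001 0.004 0.   ]
```

View pics/w6.png

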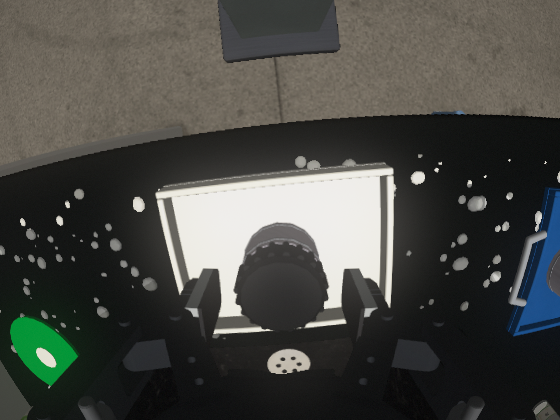

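It stands released in the white tray. Retreating up, then to the right-hand full-size can at about (477.5, 196.5).

{"method": "apply_moves", "body": {
  "increments": [0,0,0,0,0,15,60,0,0,0,0,0,30,60,0,0,0,0,0,40,60,0,0,0,0,0,50,60,0,0,0,10,45,0,60,0,0,0,11,50,0,60,0,0,0,11,50,0,60,0,0,0,11,50,0,60]
}}

```text
t: 9.62
eef_pos: [478.1, 168.4, 151.5]
tool_rot: [0.746, 0.666, 0.002, 0.003]
wrist_force: [1.2, -0.5, 0.3]
width: 60.3
```

{"method": "apply_moves", "body": {
  "increments": [0,0,0,0,15,0,60,0,0,0,0,0,0,60,0,0,0,0,0,0,60]
}}

```text
t: 10.0
eef_pos: [477.7, 185.3, 151.2]
tool_rot: [0.744, 0.668, 0.002, 0.003]
wrist_force: [-0.5, 0.3, 0.2]
width: 59.7
```

```bash
cat >> h.py <<'E'
def wcheck(name,cans):
    w=bot.camera("wrist");im=w["pixels"].copy()
    for p,h in cans:
        for a in np.linspace(0,6.28,40):
            q=wproj(w,(p[0]+21.5*np.cos(a),p[1]+21.5*np.sin(a),h));cv2.circle(im,(int(q[0]),int(q[1])),1,(0,0,255),-1)
    cv2.imwrite(f"pics/{name}.png",im)
E
python3 -c "
from h import *
st();wcheck('w7',[((477.5,196.5),80),((486,281.5),80)])
w=bot.camera('wrist')
for r in bot.landmark_of('can_a_mid','wrist'): print(r,wonz(w,r['centre'],42))
w=bot.camera('top');cv2.imwrite('pics/t7.png',w['pixels'])"
```

```text
t 10.0 pos [477.7 185.3 151.2] yaw 83.8 z [ 0.007 -0.002 -1.   ] F [-0.46  0.28  0.22] w 59.7 qd 0.004
level turn [0.002 0.007 0.   ]
{'centre': [295.8, 205.4], 'confidence': 0.76} [477.73575936 197.05671035  42.        ]
{'centre': [91.4, 176.8], 'confidence': 0.71} [426.80860032   7.10708058  42.        ]
```

View pics/w7.png

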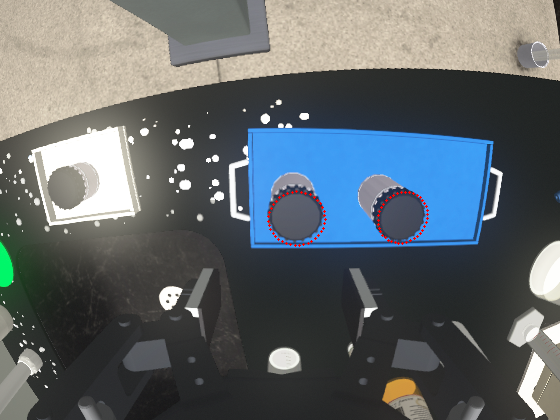

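View pics/t7.png

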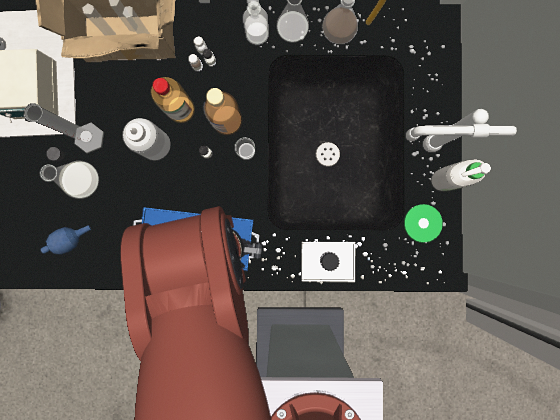

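The short can stands in the white tray at (329,261) in the top view. The projected circles match both caps within about 2 mm. Descending on the right can.

{"method": "apply_moves", "body": {
  "increments": [0.002,0.007,0,-1,11,-20,60,0,0,0,0,0,-25,60,0,0,0,0,0,0,60]
}}

```text
t: 10.58
eef_pos: [477.7, 194.6, 106.2]
tool_rot: [0.746, 0.666, 0.001, 0.0]
wrist_force: [-0.6, -0.8, 0.2]
width: 60.2
```

```bash
python3 -c "
from h import *
st()"
```

```text
t 10.57 pos [477.7 194.6 106.2] yaw 83.6 z [ 0.002  0.001 -1.   ] F [-0.61 -0.78  0.17] w 60.2 qd 0.038
level turn [-0.001  0.002  0.   ]
```

{"method": "apply_moves", "body": {
  "increments": [0,0,0,-1,2,-10,60,0,0,0,0,0,-20,60,0,0,0,0,0,0,60]
}}

```text
t: 10.95
eef_pos: [478.0, 196.4, 77.2]
tool_rot: [0.746, 0.666, 0.002, 0.001]
wrist_force: [0.8, -0.2, -0.3]
width: 60.2
```

```bash
python3 -c "
from h import *
st();wcheck('w8',[])"
```

```text
t 10.95 pos [478.  196.4  77.2] yaw 83.5 z [ 0.005  0.001 -1.   ] F [ 0.79 -0.2  -0.3 ] w 60.2 qd 0.032
level turn [-0.001  0.005  0.   ]
```

View pics/w8.png

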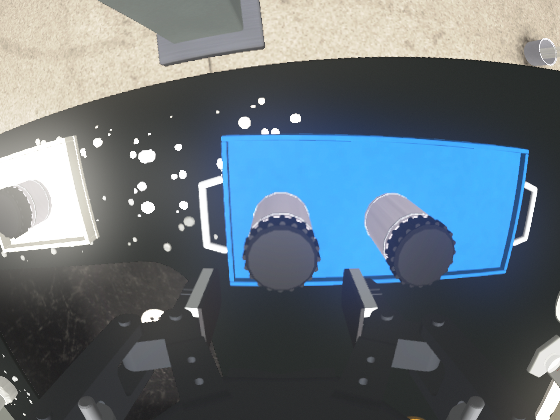

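Cap at column 282, centred between the fingers. Continuing down.

{"method": "apply_moves", "body": {
  "increments": [-0.001,0.005,0,-1,0,-15,60,0,0,0,0,0,-20,60,0,0,0,0,0,-14,60,0,0,0,0,0,0,60]
}}

```text
t: 11.5
eef_pos: [479.0, 196.9, 28.2]
tool_rot: [0.746, 0.666, 0.002, 0.001]
wrist_force: [-1.2, -1.3, 0.2]
width: 60.1
```

```bash
python3 -c "
from h import *
st();wcheck('w9',[])"
```

```text
t 11.5 pos [479.  196.9  28.2] yaw 83.5 z [ 0.003  0.002 -1.   ] F [-1.15 -1.29  0.24] w 60.1 qd 0.013
level turn [-0.002  0.003  0.   ]
```

View pics/w9.png

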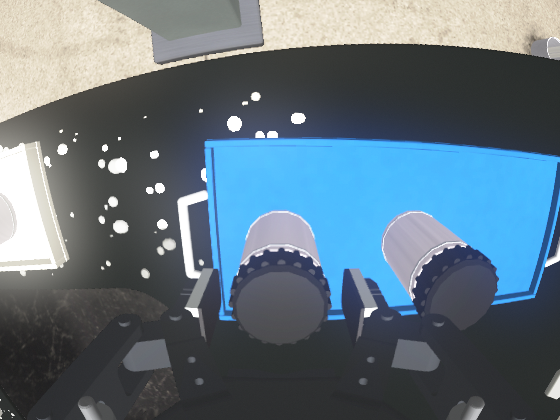

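{"method": "apply_moves", "body": {
  "increments": [-0.002,0.003,0,-1.5,0,-6,60,0,0,0,0,0,0,60,0,0,0,0,0,0,30,0,0,0,0,0,0,30,0,0,0,0,0,0,30,0,0,0,0,0,0,30]
}}

```text
t: 12.3
eef_pos: [478.8, 197.1, 23.8]
tool_rot: [0.746, 0.666, 0.001, 0.001]
wrist_force: [-0.1, -0.6, -0.1]
width: 39.6
```

```bash
python3 -c "
from h import *
st()"
```

```text
t 12.3 pos [478.8 197.1  23.8] yaw 83.5 z [ 0.003 -0.    -1.   ] F [-0.14 -0.61 -0.11] w 39.6 qd 0.003
level turn [0.    0.003 0.   ]
```

{"method": "apply_moves", "body": {
  "increments": [0,0,0,0,0,8,30,0,0,0,0,0,15,30,0,0,0,0,0,12,30,0,0,0,0,0,0,30,0,0,0,0,0,0,30,0,0,0,0,0,0,30,0,0,0,0,0,0,30]
}}

```text
t: 13.18
eef_pos: [477.5, 197.0, 60.5]
tool_rot: [0.746, 0.666, 0.0, 0.0]
wrist_force: [-0.5, 0.2, -6.0]
width: 39.9
```

```bash
python3 -c "
from h import *
st();print(bot.sense()['effort'])"
```

```text
t 13.18 pos [477.5 197.   60.5] yaw 83.5 z [ 0.001 -0.    -1.   ] F [-0.46  0.24 -5.95] w 39.9 qd 0.002
level turn [0.    0.001 0.   ]
[ 5.46279363e-03 -5.91978908e+01  2.92948866e+01 -3.37878140e-03
 -3.50336595e-04  1.12710332e-06]
```

{"method": "apply_moves", "body": {
  "increments": [0,0,0,0,0,0,30]
}}

```text
t: 13.3
eef_pos: [477.3, 197.0, 60.2]
tool_rot: [0.746, 0.666, 0.0, 0.0]
wrist_force: [0.1, -0.1, -6.4]
width: 39.5
```

```bash
python3 -c "
from h import *
st();w=bot.camera('scene');cv2.imwrite('pics/s10.png',cv2.resize(w['pixels'][150:360,140:420],None,fx=2.8,fy=2.8));st()"
```

```text
t 13.3 pos [477.3 197.   60.2] yaw 83.5 z [ 0. -0. -1.] F [ 0.1  -0.13 -6.43] w 39.5 qd 0.003
level turn [0. 0. 0.]
t 13.35 pos [477.3 197.   60.2] yaw 83.5 z [ 0. -0. -1.] F [-0.49 -0.1  -5.53] w 39.5 qd 0.002
level turn [0. 0. 0.]
```

View pics/s10.png

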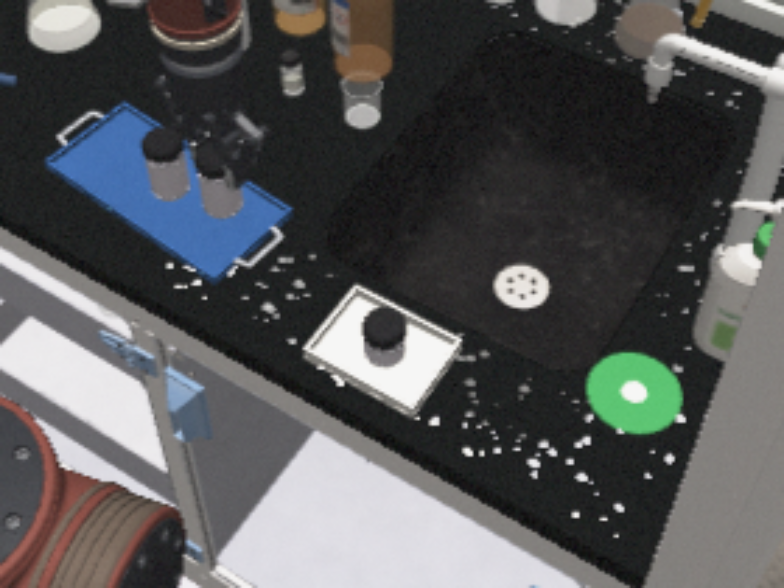

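About 6 N, so the right one is the heavy can. Standing it back.

{"method": "apply_moves", "body": {
  "increments": [0,0,0,0,0,-10,30,0,0,0,0,0,-12,30,0,0,0,0,0,-8,30,0,0,0,0,0,0,30]
}}

```text
t: 13.85
eef_pos: [476.6, 196.8, 27.2]
tool_rot: [0.746, 0.666, -0.001, -0.0]
wrist_force: [-0.6, 0.3, -6.2]
width: 39.7
```

```bash
python3 -c "
from h import *
st()"
```

```text
t 13.85 pos [476.6 196.8  27.2] yaw 83.5 z [-0.001 -0.001 -1.   ] F [-0.62  0.31 -6.2 ] w 39.7 qd 0.002
level turn [ 0.001 -0.001  0.   ]
```

{"method": "apply_moves", "body": {
  "increments": [0.001,-0.001,0,0,0,-2.5,30,0,0,0,0,0,-1,30,0,0,0,0,0,0,30]
}}

```text
t: 14.22
eef_pos: [476.9, 196.8, 24.0]
tool_rot: [0.746, 0.666, 0.0, 0.0]
wrist_force: [-0.6, -0.6, -5.6]
width: 39.4
```

```bash
python3 -c "
from h import *
st()"
```

```text
t 14.22 pos [476.9 196.8  24. ] yaw 83.5 z [ 0.001  0.    -1.   ] F [-0.56 -0.65 -5.56] w 39.4 qd 0.002
level turn [-0.     0.001  0.   ]
```

{"method": "apply_moves", "body": {
  "increments": [0,0,0,0,0,-1,30,0,0,0,0,0,0,30]
}}

```text
t: 14.48
eef_pos: [477.4, 196.9, 24.0]
tool_rot: [0.746, 0.666, 0.001, 0.0]
wrist_force: [0.3, 0.1, -6.6]
width: 39.8
```

```bash
python3 -c "
from h import *
st()"
```

```text
t 14.47 pos [477.4 196.9  24. ] yaw 83.5 z [ 0.002  0.001 -1.   ] F [ 0.34  0.12 -6.65] w 39.8 qd 0.004
level turn [-0.001  0.002  0.   ]
```

{"method": "apply_moves", "body": {
  "increments": [-0.001,0.002,0,0,0,-1.5,30,0,0,0,0,0,-1,30,0,0,0,0,0,0,30]
}}

```text
t: 14.85
eef_pos: [477.9, 197.0, 24.0]
tool_rot: [0.746, 0.666, 0.0, 0.001]
wrist_force: [-0.4, 0.4, -5.9]
width: 39.4
```

```bash
python3 -c "
from h import *
st()"
```

```text
t 14.85 pos [477.9 197.   24. ] yaw 83.5 z [ 0.002 -0.    -1.   ] F [-0.41  0.43 -5.93] w 39.4 qd 0.005
level turn [0.    0.002 0.   ]
```

{"method": "apply_moves", "body": {
  "increments": [0,0.002,0,-0.5,0,-3,30,0,0,0,0,0,0,30]
}}

```text
t: 15.1
eef_pos: [478.9, 197.1, 24.2]
tool_rot: [0.746, 0.666, 0.001, 0.001]
wrist_force: [-0.7, 0.9, -7.1]
width: 39.7
```

```bash
python3 -c "
from h import *
st();wcheck('w11',[]);st()"
```

```text
t 15.1 pos [478.9 197.1  24.2] yaw 83.5 z [ 0.003 -0.    -1.   ] F [-0.68  0.88 -7.07] w 39.7 qd 0.012
level turn [0.    0.003 0.   ]
t 15.15 pos [479.1 197.1  24.1] yaw 83.5 z [ 0.003 -0.    -1.   ] F [-0.05  0.65 -5.83] w 39.6 qd 0.014
level turn [0.    0.003 0.   ]
```

View pics/w11.png

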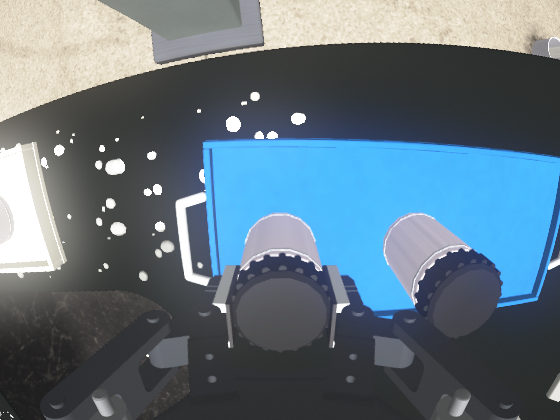

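{"method": "apply_moves", "body": {
  "increments": [0,0.003,0,-1.5,0,-5,30,0,0,0,0,0,0,30]
}}

```text
t: 15.4
eef_pos: [480.6, 196.8, 23.9]
tool_rot: [0.746, 0.666, 0.002, 0.003]
wrist_force: [0.0, 0.6, -6.5]
width: 39.7
```

```bash
python3 -c "
from h import *
st()"
```

```text
t 15.4 pos [480.6 196.8  23.9] yaw 83.5 z [ 0.007 -0.001 -1.   ] F [ 0.04  0.65 -6.52] w 39.7 qd 0.02
level turn [0.001 0.007 0.   ]
```

z no longer drops and x creeps, so the can is on the floor. Releasing.

{"method": "apply_moves", "body": {
  "increments": [0,0,0,0,0,0,60,0,0,0,0,0,0,60,0,0,0,0,0,0,60,0,0,0,0,0,0,60]
}}

```text
t: 15.9
eef_pos: [481.4, 197.1, 23.2]
tool_rot: [0.746, 0.666, 0.003, 0.003]
wrist_force: [0.7, 0.0, -0.3]
width: 60.0
```

```bash
python3 -c "
from h import *
st();wcheck('w12',[])"
```

```text
t 15.9 pos [481.4 197.1  23.2] yaw 83.4 z [ 0.008 -0.    -1.   ] F [ 0.7   0.04 -0.31] w 60.0 qd 0.003
level turn [0.    0.008 0.   ]
```

View pics/w12.png

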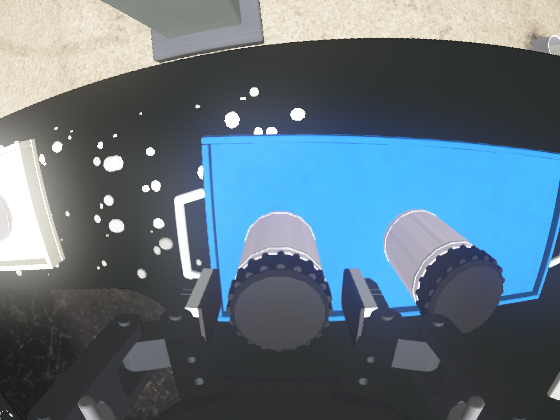

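It stands. Rising and moving to the middle can at (486, 281.5).

{"method": "apply_moves", "body": {
  "increments": [0,0.008,0,0,0,15,60,0,0,0,0,0,30,60,0,0,0,0,0,40,60,0,0,0,0,0,10,60,0,0,0,2,35,0,60,0,0,0,2,35,0,60,0,0,0,0,12,0,60,0,0,0,0,0,0,60]
}}

```text
t: 16.95
eef_pos: [483.4, 279.8, 118.0]
tool_rot: [0.747, 0.665, -0.003, -0.001]
wrist_force: [-0.2, -0.7, -0.5]
width: 59.9
```

```bash
python3 -c "
from h import *
st();wcheck('w13',[((486,281.5),80),((480,197),80)])"
```

```text
t 16.95 pos [483.4 279.8 118. ] yaw 83.4 z [-0.005 -0.002 -1.   ] F [-0.19 -0.75 -0.45] w 59.9 qd 0.008
level turn [ 0.002 -0.005  0.   ]
```

View pics/w13.png

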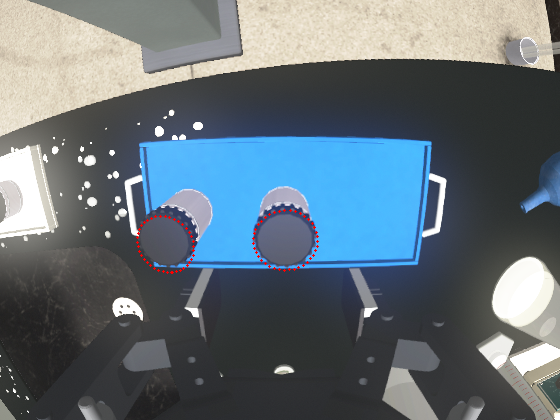

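Both caps match the estimates to about 2 mm: middle (485, 281.5), heavy about (478, 197).

{"method": "apply_moves", "body": {
  "increments": [0.002,-0.005,0,1.5,1.5,-15,60,0,0,0,0,0,-20,60,0,0,0,0,0,0,60]
}}

```text
t: 17.38
eef_pos: [484.6, 277.4, 81.8]
tool_rot: [0.748, 0.664, -0.001, 0.0]
wrist_force: [-0.6, -0.3, -0.4]
width: 60.2
```

```bash
python3 -c "
from h import *
st()"
```

```text
t 17.38 pos [484.6 277.4  81.8] yaw 83.2 z [-0.001 -0.002 -1.   ] F [-0.63 -0.31 -0.35] w 60.2 qd 0.025
level turn [ 0.002 -0.001  0.   ]
```

{"method": "apply_moves", "body": {
  "increments": [0.002,-0.001,0,0.5,4,0,60,0,0,0,0,0,-12,60,0,0,0,0,0,-16,60,0,0,0,0,0,-14,60,0,0,0,0,0,0,60]
}}

```text
t: 18.0
eef_pos: [485.6, 280.8, 38.1]
tool_rot: [0.748, 0.664, 0.0, 0.0]
wrist_force: [-0.8, 0.2, 0.3]
width: 59.7
```

```bash
python3 -c "
from h import *
st();wcheck('w14',[])"
```

```text
t 18.0 pos [485.6 280.8  38.1] yaw 83.1 z [ 0.001  0.    -1.   ] F [-0.8   0.17  0.28] w 59.7 qd 0.011
level turn [-0.     0.001  0.   ]
```

View pics/w14.png

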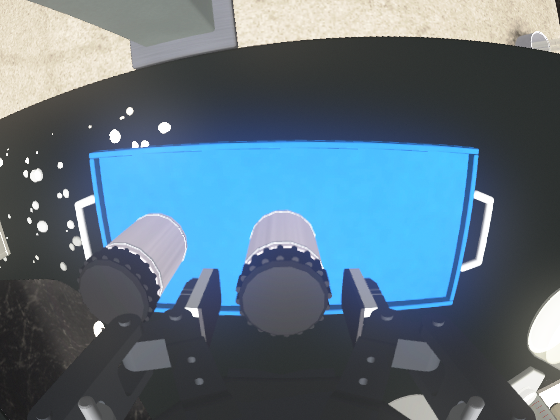

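Centred (cap at column 283). Lower, close, lift.

{"method": "apply_moves", "body": {
  "increments": [0,0,0,0,0.5,-14,60,0,0,0,0,0,0,60,0,0,0,0,0,0,30,0,0,0,0,0,0,30,0,0,0,0,0,0,30,0,0,0,0,0,0,30]
}}

```text
t: 18.8
eef_pos: [486.7, 281.9, 24.6]
tool_rot: [0.748, 0.664, 0.001, 0.0]
wrist_force: [-0.4, 0.5, -1.9]
width: 39.5
```

```bash
python3 -c "
from h import *
st()"
```

```text
t 18.8 pos [486.7 281.9  24.6] yaw 83.2 z [ 0.003  0.001 -1.   ] F [-0.39  0.51 -1.86] w 39.5 qd 0.002
level turn [-0.001  0.003  0.   ]
```

{"method": "apply_moves", "body": {
  "increments": [0,0,0,0,0,8,30,0,0,0,0,0,15,30,0,0,0,0,0,12,30,0,0,0,0,0,0,30,0,0,0,0,0,0,30,0,0,0,0,0,0,30,0,0,0,0,0,0,30]
}}

```text
t: 19.68
eef_pos: [486.6, 281.9, 62.4]
tool_rot: [0.748, 0.664, 0.002, 0.001]
wrist_force: [-0.3, 0.4, -1.7]
width: 39.7
```

```bash
python3 -c "
from h import *
st();w=bot.camera('scene');cv2.imwrite('pics/s15.png',cv2.resize(w['pixels'][150:360,140:420],None,fx=2.8,fy=2.8));st()"
```

```text
t 19.68 pos [486.6 281.9  62.4] yaw 83.2 z [ 0.003  0.001 -1.   ] F [-0.25  0.41 -1.66] w 39.7 qd 0.004
level turn [-0.001  0.003  0.   ]
t 19.73 pos [486.7 281.9  62.4] yaw 83.2 z [ 0.003  0.001 -1.   ] F [-0.   -0.42 -1.41] w 39.7 qd 0.002
level turn [-0.001  0.003  0.   ]
```

View pics/s15.png

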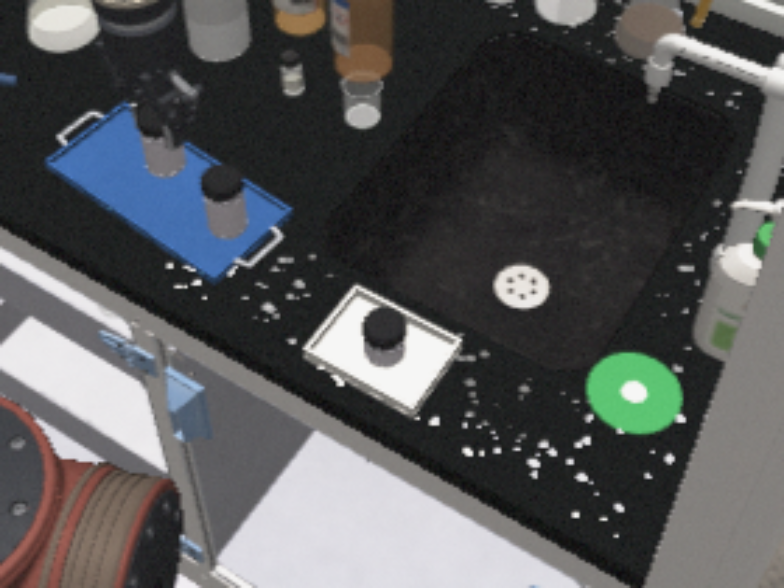

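About 1.6 N, so this is the light can, with the heavy one standing in the tray. Setting it back.

{"method": "apply_moves", "body": {
  "increments": [-0.001,0.003,0,0,0,-10,30,0,0,0,0,0,-14,30,0,0,0,0,0,-10,30,0,0,0,0,0,0,30]
}}

```text
t: 20.23
eef_pos: [485.8, 281.6, 24.8]
tool_rot: [0.748, 0.664, -0.001, -0.0]
wrist_force: [0.8, -0.2, -1.5]
width: 39.3
```

```bash
python3 -c "
from h import *
st()"
```

```text
t 20.23 pos [485.8 281.6  24.8] yaw 83.2 z [-0.002 -0.    -1.   ] F [ 0.82 -0.16 -1.51] w 39.3 qd 0.004
level turn [ 0.    -0.002  0.   ]
```

{"method": "apply_moves", "body": {
  "increments": [0,-0.002,0,0,0,-2,30,0,0,0,0,0,0,30]
}}

```text
t: 20.48
eef_pos: [486.5, 281.8, 25.1]
tool_rot: [0.748, 0.664, 0.001, 0.001]
wrist_force: [0.2, 0.1, -2.2]
width: 39.9
```

```bash
python3 -c "
from h import *
st()"
```

```text
t 20.48 pos [486.5 281.8  25.1] yaw 83.2 z [ 0.002  0.    -1.   ] F [ 0.25  0.13 -2.24] w 39.9 qd 0.012
level turn [-0.     0.002  0.   ]
```

It no longer goes lower, the same contact behaviour as before, so the can is down. Release and rise.

{"method": "apply_moves", "body": {
  "increments": [0,0,0,0,0,0,60,0,0,0,0,0,0,60,0,0,0,0,0,0,60,0,0,0,0,0,0,60]
}}

```text
t: 20.98
eef_pos: [487.2, 282.0, 25.6]
tool_rot: [0.748, 0.664, 0.001, 0.001]
wrist_force: [0.8, 0.4, 1.0]
width: 59.8
```

```bash
python3 -c "
from h import *
st();wcheck('w16',[])"
```

```text
t 20.98 pos [487.2 282.   25.6] yaw 83.2 z [ 0.004  0.001 -1.   ] F [0.82 0.37 1.  ] w 59.8 qd 0.002
level turn [-0.001  0.004  0.   ]
```

View pics/w16.png

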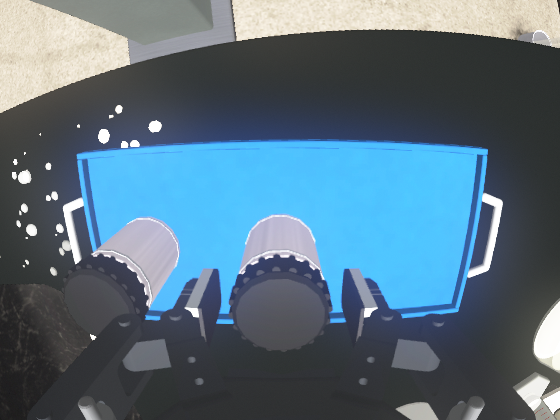

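The light can is released and upright, clear of both fingers. Back to the heavy one at about (478, 197).

{"method": "apply_moves", "body": {
  "increments": [-0.001,0.004,0,0,0,15,60,0,0,0,0,0,30,60,0,0,0,0,0,40,60,0,0,0,0,0,10,60,0,0,0,-4,-35,0,60,0,0,0,-4,-35,0,60,0,0,0,0,-12,0,60,0,0,0,0,0,0,60]
}}

```text
t: 22.02
eef_pos: [477.4, 198.1, 120.8]
tool_rot: [0.748, 0.664, -0.002, -0.001]
wrist_force: [-0.5, 0.0, -0.1]
width: 59.8
```

```bash
python3 -c "
from h import *
st();wcheck('w17',[((486,281.5),80),((478.5,197),80)])"
```

```text
t 22.02 pos [477.4 198.1 120.8] yaw 83.2 z [-0.004 -0.001 -1.   ] F [-0.47  0.04 -0.08] w 59.8 qd 0.005
level turn [ 0.001 -0.004  0.   ]
```

View pics/w17.png

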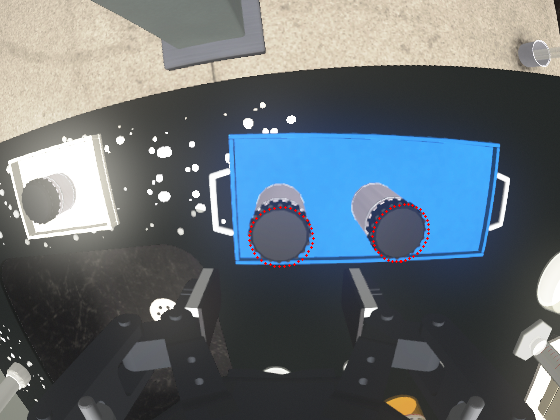

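{"method": "apply_moves", "body": {
  "increments": [0.001,-0.004,0,0,-1.5,-10,60,0,0,0,0,0,-20,60,0,0,0,0,0,-15,60,0,0,0,0,0,0,60]
}}

```text
t: 22.58
eef_pos: [476.9, 199.8, 72.2]
tool_rot: [0.746, 0.665, 0.0, -0.0]
wrist_force: [-0.1, 0.2, -0.5]
width: 60.0
```

```bash
python3 -c "
from h import *
st()"
```

```text
t 22.57 pos [476.9 199.8  72.2] yaw 83.4 z [-0.  0. -1.] F [-0.08  0.18 -0.47] w 60.0 qd 0.014
level turn [-0. -0. -0.]
```

{"method": "apply_moves", "body": {
  "increments": [0,0,0,0,-3,0,60,0,0,0,0,0,-12,60,0,0,0,0,0,-16,60,0,0,0,0,0,-14,60,0,0,0,0,0,0,60]
}}

```text
t: 23.2
eef_pos: [477.7, 197.4, 28.5]
tool_rot: [0.746, 0.666, 0.001, 0.0]
wrist_force: [-0.3, 0.1, 0.0]
width: 59.9
```

```bash
python3 -c "
from h import *
st();wcheck('w18',[])"
```

```text
t 23.2 pos [477.7 197.4  28.5] yaw 83.5 z [ 0.002  0.001 -1.   ] F [-0.33  0.12  0.02] w 59.9 qd 0.013
level turn [-0.001  0.002  0.   ]
```

View pics/w18.png

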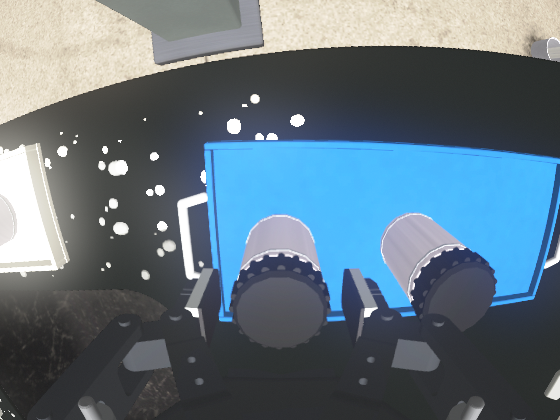

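{"method": "apply_moves", "body": {
  "increments": [-0.001,0.002,0,-0.5,-0.5,-4,60,0,0,0,0,0,0,60,0,0,0,0,0,0,30,0,0,0,0,0,0,30,0,0,0,0,0,0,30,0,0,0,0,0,0,30]
}}

```text
t: 24.0
eef_pos: [478.5, 197.1, 26.2]
tool_rot: [0.746, 0.666, 0.001, 0.001]
wrist_force: [-0.1, -0.3, -0.6]
width: 39.5
```

{"method": "apply_moves", "body": {
  "increments": [0,0,0,0,0,8,30,0,0,0,0,0,20,30,0,0,0,0,0,30,30,0,0,0,0,0,25,30,0,0,0,0,0,10,30,0,0,0,0,0,0,30,0,0,0,0,0,0,30]
}}

```text
t: 24.88
eef_pos: [474.6, 196.5, 119.8]
tool_rot: [0.746, 0.666, -0.002, -0.001]
wrist_force: [0.1, 0.4, -6.9]
width: 39.6
```

```bash
python3 -c "
from h import *
st();wcheck('w19',[])"
```

```text
t 24.88 pos [474.6 196.5 119.8] yaw 83.5 z [-0.005 -0.001 -1.   ] F [ 0.13  0.36 -6.9 ] w 39.6 qd 0.004
level turn [ 0.001 -0.005  0.   ]
```

View pics/w19.png

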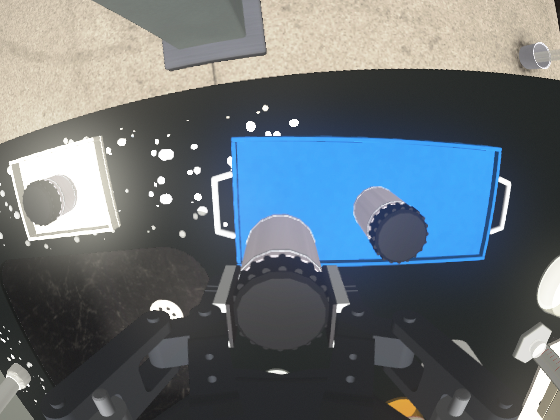

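The heavy can is held (6.9 N) and the light one stands alone in the tray. Moving to the pad at (523, -255).

{"method": "apply_moves", "body": {
  "increments": [0,0,0,2,-20,0,30,0,0,0,4,-35,0,30,0,0,0,5,-45,0,30,0,0,0,5,-45,0,30,0,0,0,5,-45,0,30,0,0,0,5,-45,0,30,0,0,0,5,-45,0,30,0,0,0,4,-35,0,30]
}}

```text
t: 25.92
eef_pos: [505.5, -125.5, 112.8]
tool_rot: [0.744, 0.668, -0.005, -0.005]
wrist_force: [0.9, 0.6, -6.0]
width: 39.4
```

```bash
python3 -c "
from h import *
st()"
```

```text
t 25.93 pos [ 505.5 -125.5  112.8] yaw 83.8 z [-0.015  0.001 -1.   ] F [ 0.88  0.62 -6.01] w 39.4 qd 0.503
level turn [-0.001 -0.015 -0.   ]
```

{"method": "apply_moves", "body": {
  "increments": [0,-0.015,0,5,-40,3,30,0,0,0,5,-35,2,30,0,0,0,3,-25,0,30,0,0,0,2,-10,0,30,0,0,0,0,0,0,30,0,0,0,0,0,0,30]
}}

```text
t: 26.68
eef_pos: [517.8, -239.1, 112.6]
tool_rot: [0.745, 0.667, -0.001, -0.004]
wrist_force: [0.1, -0.8, -6.2]
width: 39.5
```

```bash
python3 -c "
from h import *
st()"
```

```text
t 26.68 pos [ 517.8 -239.1  112.6] yaw 83.6 z [-0.007  0.006 -1.   ] F [ 0.14 -0.82 -6.18] w 39.5 qd 0.005
level turn [-0.006 -0.007 -0.   ]
```

{"method": "apply_moves", "body": {
  "increments": [-0.006,-0.007,0,5,-16,5,30,0,0,0,0,0,0,30,0,0,0,0,0,0,30,0,0,0,0,0,0,30]
}}

```text
t: 27.18
eef_pos: [523.4, -254.4, 118.2]
tool_rot: [0.745, 0.667, 0.0, 0.001]
wrist_force: [-0.4, -0.2, -6.2]
width: 39.5
```

```bash
python3 -c "
from h import *
st()
w=bot.camera('scene');cv2.imwrite('pics/s20.png',cv2.resize(w['pixels'][150:360,140:420],None,fx=2.8,fy=2.8))
w=bot.camera('top');cv2.imwrite('pics/t20.png',w['pixels']);wcheck('w20',[]);st()"
```

```text
t 27.18 pos [ 523.4 -254.4  118.2] yaw 83.7 z [ 0.001 -0.001 -1.   ] F [-0.37 -0.19 -6.2 ] w 39.5 qd 0.003
level turn [0.001 0.001 0.   ]
t 27.32 pos [ 523.3 -254.4  118.1] yaw 83.7 z [ 0.001 -0.    -1.   ] F [-0.05  0.47 -6.17] w 39.2 qd 0.002
level turn [0.    0.001 0.   ]
```

View pics/s20.png

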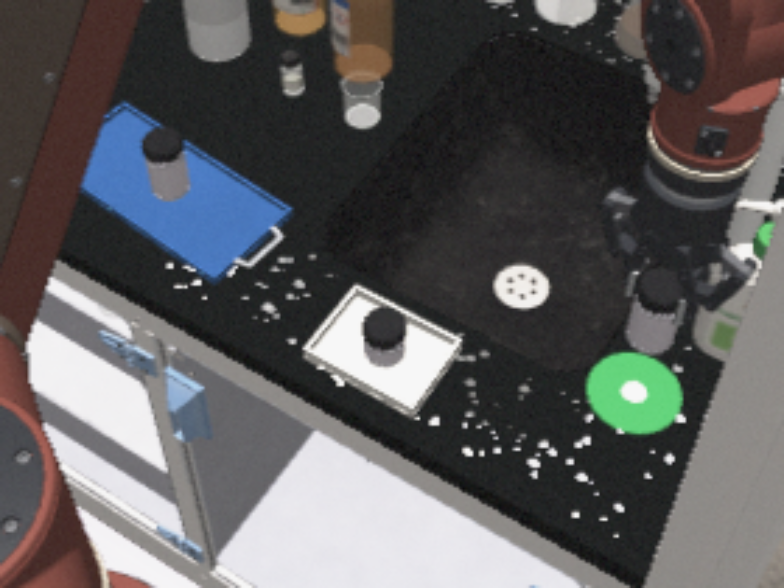

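View pics/t20.png

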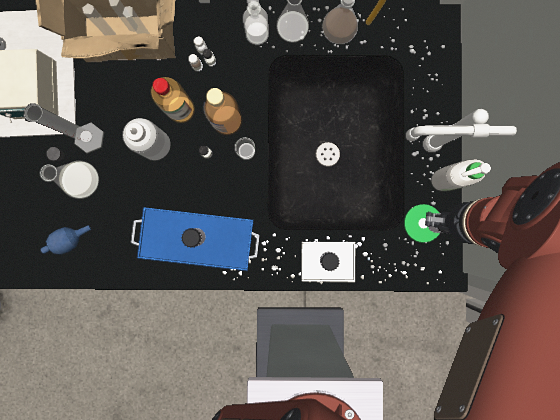

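View pics/w20.png

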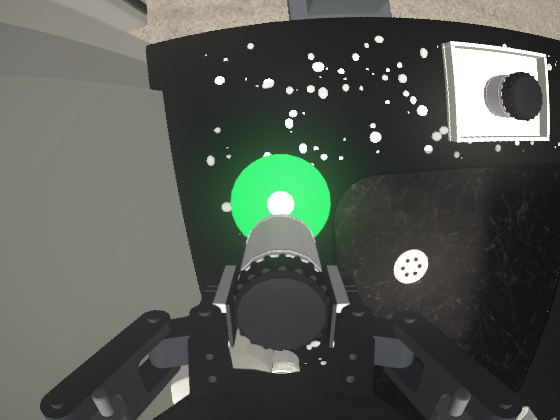

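```bash
python3 -c "
from h import *
w=bot.camera('wrist');print(wonz(w,(281,204),3)); st(); bot.close_job()"
```

```text
[ 521.78431548 -255.21526975    3.        ]
t 27.38 pos [ 523.3 -254.4  118.1] yaw 83.7 z [ 0.001 -0.    -1.   ] F [-0.02  0.12 -5.36] w 39.7 qd 0.002
level turn [0.    0.001 0.   ]
the job is handed in; nothing more can be done
```

I finished the task and handed the job in at about 27 s of the 67 s allowed; no verdict is reported, so what follows rests on my own checks.

- **Short canister:** I took it out first. The last pictures show it standing in the white reject tray, let go.
- **Weighing:** the right-hand full-size canister pulled about 6 N (roughly 0.6 kg) when lifted, so it is the heavy one. I stood it back upright. The middle one pulled about 1.6 N (roughly 0.17 kg), so it is the light one. I lifted it clear while the heavy one stood in the tray, then set it back upright.
- **Final pose:** I hold the heavy canister upright and still over the pad, at (523, -254) mm. The pad centre measured (522, -255) mm in the wrist camera. Its mid-point should be about 135 mm above the worktop, worked out from the grip height rather than measured.
- **Bystanders:** the beaker, vial and squeeze bottle look unmoved in the top view.

**One disagreement:** when I set each full-size canister down, the wrist force still showed its weight although the arm would go no lower. I judged floor contact by the height no longer dropping. The heavy canister slid 2–3 mm in the tray while I did this. Both canisters stood upright after release.

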